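Fetch the round cutter insert from the closed case and show it to the reader

ROBOT

A 7-joint arm with a two-finger parallel gripper is mounted at the origin on the work surface. World frame = base frame: x ahead of the robot, y to its left, z up, the work surface at z = 0. Lengths are in m, angles in rad, forces in N, time in s.
With the tool pointing down it reaches from about 0.425 to 0.925 m from the base axis. Payload 6.8 kg.
Tool frame: the origin (TCP) lies midway between the tips of the shut fingers; the grasp point (between the pads) lies grip_depth behind it (grip_depth is the distance from the TCP to the grasp point, in m); z points along the fingers, x is the direction in which the jaws open and shut, and the axes are right-handed (so a half turn about z gives the same grasp; the last joint's range is limited). The gripper opens to 85 mm and grips with 20 to 120 N. Pads are 22 mm wide; open, the fingers measure 114 mm over their backs; the gripper's body (76 mm by 85 mm) begins 54 mm behind the grasp point. The pads swing forward as they close: fully open they stand 13 mm farther back than shut.
Start: joints at [-1.299, 0.477, 0.022, 1.555, -0.011, 1.109, -0.083], TCP at [0.25, 0.627, 0.231] pointing down, gripper open.
Joint ranges: [-2.96, 2.96], [-0.34, 2.1], [-1.41, 1.46], [0.24, 2.44], [-1.37, 4.51], [0.17, 1.92], [-2.96, 2.96]. Speed limits (rad/s): [2.39, 2.39, 3.14, 3.14, 3.14, 3.14, 3.14].

INTERFACE

Orientations are given as a rotation vector (axis times angle).
In Python, from rig import state, camera, camera_model, hand_in, grip_depth gives the robot as it stands.
- The arm moves only by the tool move_arm, never from a script. Its argument "rows" is a list that holds one entry, the list of rows, each a list of 5 numbers: the shift along the tool's x, y, z in mm, then the turn about the tool's z in rad, then the finger opening in mm, from 0 to 85.4. In form: [[[x, y, z, yaw, claw], ...]]. A call has exactly 8 rows; each row is the pose to reach, as a shift and turn from the pose measured when the call began, along the tool's axes at that moment; what a row does not reach only later rows make up. A row lasts 1/10 s, in which the tool goes at most 50 mm and 8.59 degrees, less where a joint would pass 70% of its speed; a pose out of reach is approached as far as the arm can. A call with a gripper value outside its range is refused whole. The fingers move at their own pace and stop on an object; "force" is the grip in N (left out, the last holds). Time passes only in rows, so rows that repeat a pose let the fingers close, or fill a call up. It gives the time, the measured TCP pose, the force and the opening at its end, in the units of the state.
- state(): the state, without advancing time (a new reading comes with each control period).
- camera(name): name is "scene" or "top" or "wrist"; returns the picture (384x512x3 uint8, red, green, blue); there is no depth.
- camera_model(name): a dict with "camera_matrix" (3x3 intrinsics, pixels), "D" ([k1, k2, p1, p2, k3] as OpenCV has them; the pictures are not rectified), "R" (3x3) and "t" (3): a world point X has camera coordinates R X + t. Camera axes: x right, y down, z forward; pixel columns grow to the right and rows downward; lengths in m; the calibration is good to about 2 mm. A picture is of the moment at which its call begins: read the wrist's pose just before it. camera_model takes no time and is no camera call; for the wrist camera it gives the pose at the moment of the call.
- hand_in(): hands the job in, once; it reports no verdict.
The state is a dict: "t": time; "joint_pos": joint angles; "joint_vel": joint speeds; "tau": joint torques, N m; "eef_pos": TCP position; "orientation": TCP orientation; "wrist_force": force on the tool from outside, world axes, zero at the start; "ft_torque": the same for the moment, N m; "grip_width": opening from 0.0 (shut) to 1.0 (fully open).
Only numpy, scipy, OpenCV 4.12 (cv2) and the standard library are available. Lean on these libraries where they do the work, as an engineer would, in place of code of your own. Each camera call takes 0.05 s, during which the arm holds its last target.

TASK

The cream cutter case is clamped shut: slide its steel clamp jaw back off the cover flap, away from the case, as far as it goes, then lift the flap by its tongue until it stands upright, and leave both open. Draw out the insert with the round foot (not the square one, which stays in its compartment) by its grip bar, and finish while still holding it, level and still, over the middle of the reader's round window with its underside about 10 cm above the glass. Leave everything else on the bench alone.

Things in the scene. Friction and masses are not known exactly. Their poses are not given: they have to be found in the camera images.
- case: cream metal case, fixed, 140 (x) x 260 (y) x 64 mm high, walls and floor 6 mm; origin centre of underside, z up. Hinge on its +x side, tongue and jaw on -x. A wall at y = 0 makes two compartments 121 (y) x 128 mm (x), centred at y = +62 and -62 mm, one insert in each. A fixed ledge under the jaw, at y = -65 mm, 50 mm wide, 46 mm high, reaches to x = -148 mm.
- jaw (a joint): clamp jaw travel in m, along the case's own -x: 0 = fully home with its lip 12 mm over the flap's edge, 0.030 = end stop, fully back. It starts at 0 to 0.006; the lip is clear of the flap above 0.012 and until then truly bars the flap. It slides with about 3 N of friction and stays where left.
- jaw_grip (a point): point in the jaw's upright dark steel post, 18 mm below its top: the post is 14 mm thick (case x) x 30 mm wide (case y), reaches from 80 to 120 mm above the bench; this point is 102 mm up. Its axes are the case's axes; it moves with the jaw. Below the post a 40 x 40 mm steel lip, top 80 mm up.
- flap (a joint): cover flap angle in rad: 0 closed (lying flat on the case), 1.57 upright, 1.85 end stop. A stiff hinge: about 2 to 3 N at the tongue moves it and it stays at any angle.
- flap_tongue (a point): grasp point of the flap's dark tongue, in mid-thickness. The tongue sticks out 42 mm past the flap's free edge, 20 mm wide (along the hinge), 8 mm thick, at the case's y = +65 mm; the point is 27 mm from that edge. Closed it is 68 mm above the bench, free below. Axes: the case's when closed (tongue points to -x), turning with the flap.
- flap_hinge (a point): the hinge line of the flap at the middle of its length, 64 mm above the bench, at the case's x = +70 mm; y along the hinge. The tongue point lies 169 mm from it, 65 mm to +y. The flap plate is 142 mm long, 260 mm wide and 6 mm thick.
- round_insert: steel insert: round foot 64 mm across, 14 mm thick; on top a dark grip bar 40 mm long (own x), 12 mm thick (own y), 14 to 41 mm above the underside; 0.18 to 0.35 kg. Origin centre of underside, z up. Lies on the floor of either compartment under the flap, within 8 mm of its centre, turned up to 0.45 rad from the case.
- square_insert: the other steel insert: square foot 54 x 54 x 14 mm with the same grip bar; origin centre of its underside. In the other compartment.
- reader: black inspection reader, fixed to the bench, 160 (x) x 130 (y) x 40 mm high; origin centre of its underside.
- reader_window (a point): centre of the reader's round glass window (90 mm across), on its top face, 40 mm above the bench.
- tape_roll: bystander: clear tape roll lying flat, 96 mm across, 22 mm high, near the reader; origin under its centre
- phone: bystander: white phone lying flat, 145 x 72 x 9 mm, beside the case; origin under its centre
- pin_jar: bystander: small glass jar, 42 mm across, 60 mm high, beside the case; origin under its centre
- stapler: bystander: grey stapler, 130 mm long, about 55 mm high; origin under its centre
- mug: bystander: white mug, 80 mm across, 90 mm high; origin under its centre
- screwdriver: bystander: screwdriver lying behind the case's hinge side, about 30 mm high; origin under it
- blank_stack: bystander: low stack of round metal blanks, 58 mm across, 16 mm high, near the reader (moves as one); origin under its centre
Not all that is in view belongs to the job. Leave any blue look-alike of the reader alone.

How it is judged:
On the way, in this order (a step that is already met when the one before it is completed fails the run):
1. the clamp jaw is slid back clear of the flap while the flap is still shut (value of joint jaw above 0.018 m and value of joint flap below 0.2 rad), for 0.1 s.
2. the flap stands upright (beyond 1.3 rad) (value of joint flap above 1.3 rad), for 0.2 s.
3. the round insert is drawn out of its compartment in the fingers, underside over 90 mm above the bench (contact force between the fingers and round_insert above 1 N and height (world z) of round_insert above 0.09 m), for 0.1 s.
At the end, for the whole second after the job is handed in: Round insert held in the fingers, level within 0.2 rad, under 0.03 m/s, centre within 30 mm of the window centre, underside 60 to 140 mm above the glass, not touching the reader; square insert in the case; jaw back beyond 18 mm; flap beyond 1.3 rad (contact force between the fingers and round_insert above 1 N and horizontal distance between round_insert and reader_window below 0.03 m and z of round_insert in the frame of reader_window between 0.06 and 0.14 m and angle between round_insert's own z axis and vertical below 0.2 rad and linear speed of round_insert below 0.03 m/s and contact force between round_insert and reader below 0.1 N and z of square_insert in the frame of case below 0.02 m and value of joint jaw above 0.018 m and value of joint flap above 1.3 rad); the arm keeps its last pose, push and grip.
It fails at once if the square insert is taken out or shoved more than 40 mm (distance of square_insert from where it was at the start of the episode above 0.04 m).
It fails at once if a bystander is moved more than 30 mm (distance of any of tape_roll, phone, pin_jar, stapler, mug, screwdriver, blank_stack from where it was at the start of the episode above 0.03 m).
It also fails if it takes over 61 s, if anything falls off the work surface, if the arm or the gripper's body presses on something with over 40 N, if the wrist force passes 120 N, or if a joint passes its speed limit or range.

## Working session

There is one attempt and no reset: what is moved stays moved. The work goes in short steps, Python scripts to look and compute and a tool call to move; the robot and the scene stay as the last step left them, time stands still between calls to the robot, and variables do not carry over. Pictures are saved under pics/ and viewed, and the job is handed in when it is done.

Besides the shell and the picture viewer there is one more tool, called by a JSON object that holds its "method" and its "body", one argument or row to a line. move_arm: Moves the arm, as the interface text tells. Its arguments: {"type":"object","properties":{"rows":{"type":"array"},"force":{"type":"number"}},"required":["rows"]}

```bash
mkdir -p pics; ls; python3 - <<'E'
from rig import *
import cv2,json
print(state()); print(grip_depth)
for n in ("scene","top","wrist"):
    m=camera_model(n); print(n,m)
    cv2.imwrite(f"pics/a_{n}.png",camera(n)[:,:,::-1])
E
```

```text
pics
{'t': 0.0, 'joint_pos': array([-1.2991114 ,  0.47779964,  0.02233611,  1.55651056, -0.01150869,
        1.10931279, -0.08310541]), 'joint_vel': array([ 0.00023281, -0.00142627, -0.00154055, -0.00073998, -0.00266813,
       -0.00133394, -0.00022507]), 'tau': array([-1.58396906e-03, -5.96437490e+01,  1.60650719e+00, -2.81204438e+01,
        1.22710224e-02,  9.21003259e-03,  2.96512212e-05]), 'eef_pos': array([0.25001594, 0.62631316, 0.23030101]), 'orientation': array([ 2.59982815e+00,  1.76156568e+00, -2.34957480e-03]), 'wrist_force': array([-0.28740156, -0.2626802 ,  0.72129931]), 'ft_torque': array([-0.00718921, -0.02412147,  0.02552008]), 'grip_width': 1.000848662021344}
0.0187
scene {'camera_matrix': array([[359.25037882,   0.        , 257.65068176],
       [  0.        , 359.25037882, 194.3861264 ],
       [  0.        ,   0.        ,   1.        ]]), 'D': array([-0.10243735,  0.        ,  0.        ,  0.        ,  0.        ]), 'R': array([[ 0.88923781,  0.45732787, -0.01035983],
       [ 0.28864864, -0.57853579, -0.76287502],
       [-0.35487755,  0.67538697, -0.64646297]])
[... 268 characters left out ...]
,  0.        ,  0.        ,  0.        ]), 'R': array([[-0.05340447, -0.99855417,  0.00612699],
       [-0.9743491 ,  0.0507647 , -0.21924138],
       [ 0.21861336, -0.0176783 , -0.97565141]]), 't': array([0.06200746, 0.48999743, 1.46772338])}
wrist {'camera_matrix': array([[268.05682942,   0.        , 255.38830522],
       [  0.        , 268.05682942, 194.93901339],
       [  0.        ,   0.        ,   1.        ]]), 'D': array([-0.0610727,  0.       ,  0.       ,  0.       ,  0.       ]), 'R': array([[ 0.37084615,  0.92869356, -0.00118162],
       [ 0.88951987, -0.35483709,  0.28782814],
       [ 0.26688486, -0.10779103, -0.95768135]]), 't': array([-0.67389596, -0.03536758,  0.37839083])}
```

View pics/a_scene.png

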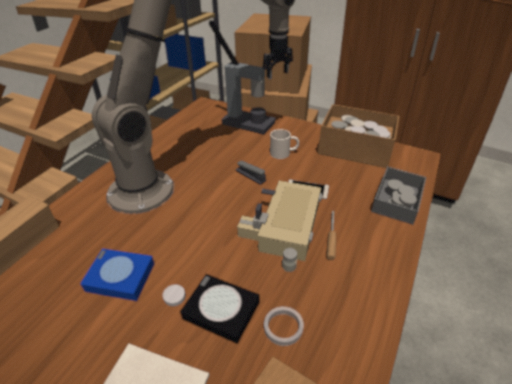

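View pics/a_top.png

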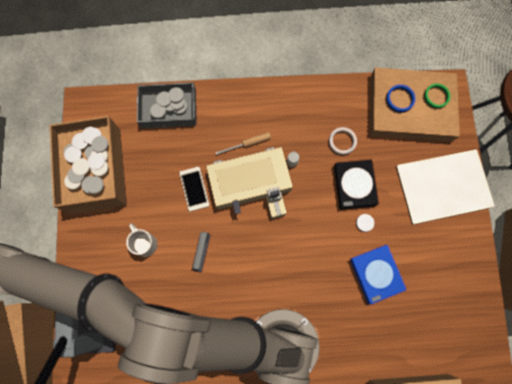

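View pics/a_wrist.png

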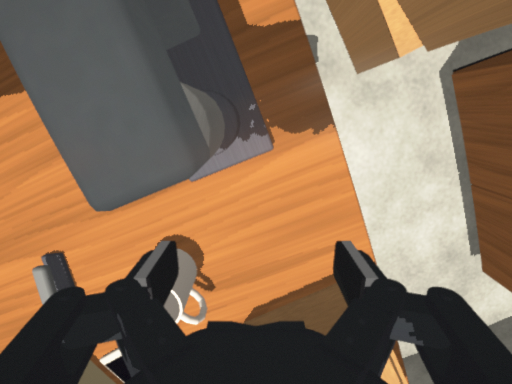

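The top view shows the cream case at (250,178), the jaw at (275,200), the tongue at (237,209), the black reader at (357,184) and its blue look-alike at (378,274). I'll enlarge these to measure them.

```bash
python3 - <<'E'
import cv2
a=cv2.imread("pics/a_top.png")
cv2.imwrite("pics/b_case.png",cv2.resize(a[130:230,170:310],None,fx=5.5,fy=5.5,interpolation=cv2.INTER_CUBIC))
cv2.imwrite("pics/b_read.png",cv2.resize(a[120:240,320:420],None,fx=5,fy=5,interpolation=cv2.INTER_CUBIC))
b=cv2.imread("pics/a_scene.png")
cv2.imwrite("pics/b_scene.png",cv2.resize(b[150:350,150:350],None,fx=3,fy=3,interpolation=cv2.INTER_CUBIC))
E
```

```text
(no output)
```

View pics/b_case.png

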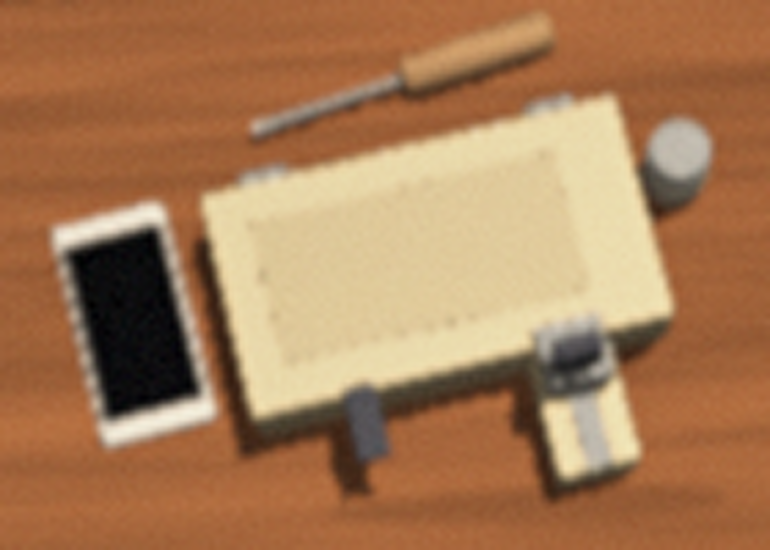

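View pics/b_read.png

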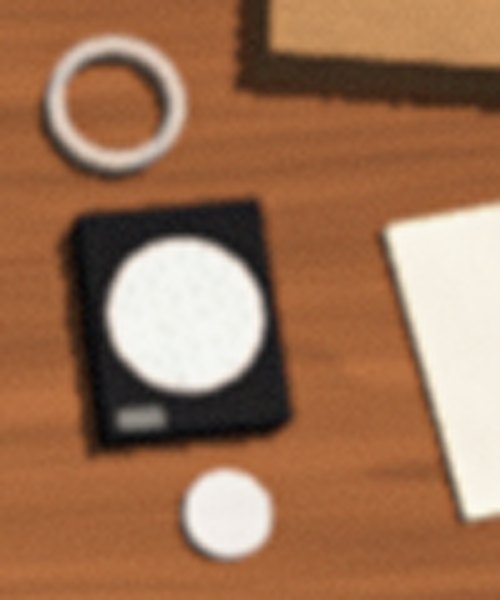

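View pics/b_scene.png

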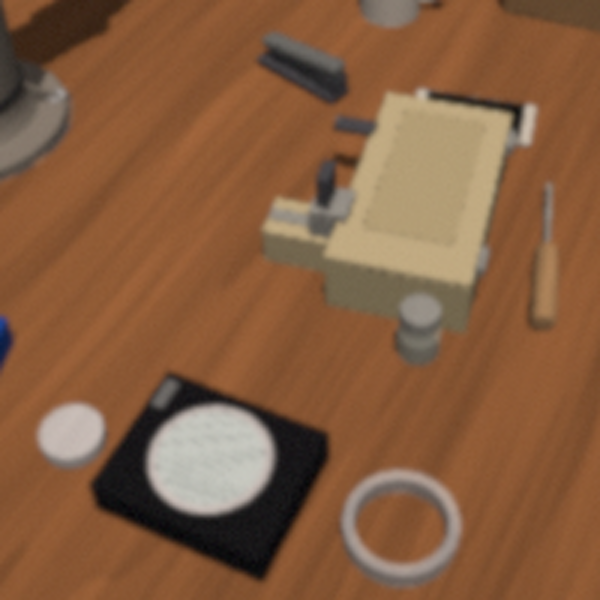

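```bash
cat > h.py <<'E'
import numpy as np,cv2
from rig import *
from scipy.spatial.transform import Rotation as Ro
def proj(m,X):
    r,_=cv2.Rodrigues(m["R"]); return cv2.projectPoints(np.atleast_2d(np.array(X,float)),r,m["t"],m["camera_matrix"],np.array(m["D"]))[0][:,0]
def ray(m,px,z):
    u=cv2.undistortPoints(np.array([[px]],float),m["camera_matrix"],np.array(m["D"]))[0,0]
    d=m["R"].T@np.array([u[0],u[1],1]); c=-m["R"].T@m["t"]; return c+d*(z-c[2])/d[2]
def T(p,X): # p=x,y,yaw
    c,s=np.cos(p[2]),np.sin(p[2]); X=np.atleast_2d(X).astype(float)
    return np.c_[p[0]+c*X[:,0]-s*X[:,1],p[1]+s*X[:,0]+c*X[:,1],X[:,2]]
E
python3 - <<'E'
from h import *
from scipy.optimize import least_squares
t,s=camera_model("top"),camera_model("scene")
o=lambda a,z,x,y:(np.array(a,float)+.5)/z-.5+[x,y]
pt=o([(203,195),(613,95),(672,312),(255,418)],5.5,170,130)
ps=o([(388,95),(512,110),(475,283),(327,258)],3,150,150)
C=lambda z:np.array([[.07 if i in(0,1) else -.072,.13 if i in (0,3) else -.13,z] for i in range(4)])
Ct=C(.07); Cs=Ct[[3,0,1,2]]; Cs=np.array([[-.072,.13,.07],[.07,.13,.07],[.07,-.13,.07],[-.072,-.13,.07]])
for nm,f in (("both",lambda p:np.r_[(proj(t,T(p,Ct))-pt).ravel(),(proj(s,T(p,Cs))-ps).ravel()]),("top",lambda p:(proj(t,T(p,Ct))-pt).ravel()),("scene",lambda p:(proj(s,T(p,Cs))-ps).ravel())):
    r=least_squares(f,[.6,.05,.2]); print(nm,r.x,r.fun.round(1))
    if nm=="both": p=r.x
print("win top",ray(t,o([(186,315)],5,320,120)[0],.04),"scene",ray(s,o([(211,459)],3,150,150)[0],.04))
# tongue tip mid & jaw post top
print("tongue pt",T(p,[[-.099,.065,.068]]))
print("tongue tip px top",(proj(t,T(p,[[-.114,.065,.072]]))-[170,130])*5.5)
for j in (0,.006): print("post",(proj(t,T(p,[[-.072-j,-.065,.12]]))-[170,130])*5.5)
# bystanders
print("jar",ray(t,o([(680,145)],5.5,170,130)[0],.06),"phone",ray(t,o([(133,325)],5.5,170,130)[0],.009),"tape",ray(t,o([(115,103)],5,320,120)[0],.02),"blank",ray(t,o([(228,513)],5,320,120)[0],.016))
E
```

```text
both [0.55668935 0.0816505  0.20773036] [-0.6 -0.2 -0.1 -1.1  0.6 -1.  -0.1 -0.4 -0.8 -1.2 -0.   0.5 -0.5  0.3
 -0.8 -0.9]
top [0.55440915 0.08154672 0.19875204] [-0.5  0.1  0.2 -0.1  0.6  0.1 -0.3 -0. ]
scene [0.55852994 0.0811644  0.21415791] [-0.6 -1.   0.2  0.6  0.4  0.5 -0.  -0.4]
win top [ 0.51850458 -0.28204692  0.04      ] scene [ 0.52157184 -0.28369135  0.04      ]
tongue pt [[0.44641213 0.12483538 0.068     ]]
tongue tip px top [[375.49669998 452.3432232 ]]
post [[570.98036402 311.82271149]]
post [[573.70317139 321.55214862]]
jar [ 0.61727668 -0.071103    0.06      ] phone [0.53353164 0.2736665  0.009     ] tape [ 0.67860844 -0.25192645  0.02      ] blank [ 0.38534217 -0.30264726  0.016     ]
```

```bash
cat >> h.py <<'E'
def heading(s): 
    x=Ro.from_rotvec(s["orientation"]).as_matrix()[:,0]; return np.arctan2(x[1],x[0])
def plan(xyz,h=None):
    s=state(); R=Ro.from_rotvec(s["orientation"]).as_matrix()
    d=R.T@(np.array(xyz)-s["eef_pos"])*1000; y=0
    if h is not None: y=-((h-heading(s)+np.pi)%(2*np.pi)-np.pi)
    print("shift mm",d.round(1),"yaw",round(y,3),"| t",round(s["t"],2),"eef",s["eef_pos"].round(4),"head",round(heading(s),3),"tilt",R[2,2].round(4),"grip",round(s["grip_width"],3),"F",s["wrist_force"].round(1),"j7",s["joint_pos"].round(2))
E
python3 - <<'E'
from h import *
t,s=camera_model("top"),camera_model("scene")
p=[.556,.0816,.204]
o=lambda a,z,x,y:(np.array(a,float)+.5)/z-.5+[x,y]
A=ray(t,o([(577,343)],5.5,170,130)[0],.12); B=ray(s,o([(327,168)],3,150,150)[0],.12)
for P in(A,B):
  c,q=np.cos(p[2]),np.sin(p[2]); d=P[:2]-p[:2]; print(P,"case",c*d[0]+q*d[1],-q*d[0]+c*d[1])
j=T(p,[[-.08,-.065,.1]])[0]; print(j)
plan([.488,.002,.26],-1.367)
E
```

```text
[0.48234729 0.00202508 0.12      ] case -0.08824637936690799 -0.06300370479793269
[0.48451852 0.00119323 0.12      ] case -0.08628869044871416 -0.0642581721211938
[0.49082709 0.0017408  0.1       ]
shift mm [-491.8  452.5  -28.7] yaw 2.558 | t 0.15 eef [0.2501 0.6265 0.2305] head 1.191 tilt -1.0 grip 0.996 F [0.1 0.3 1. ] j7 [-1.3   0.48  0.02  1.56 -0.01  1.11 -0.08]
```

{"method": "move_arm", "body": {
  "rows": [
    [[-30,27,-20,0.15,60],[-60,55,-29,0.3,60],[-90,82,-29,0.45,60],[-120,110,-29,0.6,60],[-150,138,-29,0.75,60],[-180,165,-29,0.9,60],[-210,193,-29,1.05,60],[-240,220,-29,1.2,60]]
  ]
}}

```text
t: 0.95
eef_pos: [0.3657, 0.3203, 0.2598]
orientation: [3.14, -0.024, -0.001]
wrist_force: [0.7, 0.2, -0.2]
grip_width: 0.703
```

```bash
python3 - <<'E'
from h import *
plan([.485,.002,.26],-1.367)
E
```

```text
shift mm [1.241e+02 3.164e+02 2.000e-01] yaw 1.352 | t 0.95 eef [0.3657 0.3203 0.2598] head -0.015 tilt -1.0 grip 0.703 F [ 0.7  0.2 -0.2] j7 [-1.15  0.13  0.33  1.98 -0.05  1.04 -0.81]
```

{"method": "move_arm", "body": {
  "rows": [
    [[14,36,0,0.15,50],[28,70,0,0.3,50],[42,106,0,0.45,50],[56,142,0,0.6,50],[70,178,0,0.75,50],[84,213,0,0.9,50],[98,250,0,1.05,50],[112,285,0,1.2,50]]
  ]
}}

```text
t: 1.75
eef_pos: [0.4735, 0.0319, 0.2602]
orientation: [2.578, -1.793, 0.0]
wrist_force: [0.1, 0.1, -0.1]
grip_width: 0.584
```

```bash
python3 - <<'E'
from h import *
plan([.485,.002,.26],-1.367)
cv2.imwrite("pics/c_w.png",camera("wrist")[:,:,::-1])
E
```

```text
shift mm [32.  -0.4  0.2] yaw 0.152 | t 1.75 eef [0.4735 0.0319 0.2602] head -1.215 tilt -1.0 grip 0.584 F [ 0.1  0.1 -0.1] j7 [-0.82  0.11  0.69  2.02 -0.08  1.04 -1.31]
```

View pics/c_w.png

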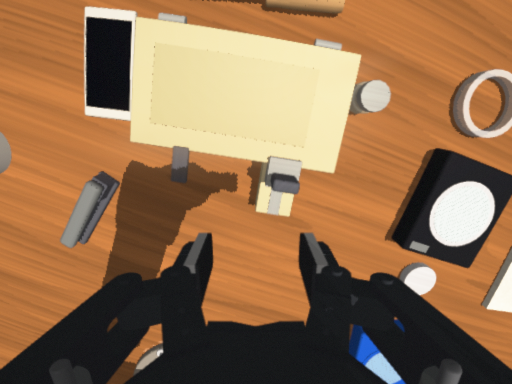

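The wrist view shows the flap corners at about (135,18), (360,54), (334,172) and (131,141), the tongue at (180,163), the jaw post at (285,184) and the reader window at (461,213). I'll refine these on crops.

```bash
python3 - <<'E'
from h import *
a=cv2.imread("pics/c_w.png")
cv2.imwrite("pics/c1.png",cv2.resize(a[0:200,120:380],None,fx=3,fy=3,interpolation=cv2.INTER_CUBIC))
cv2.imwrite("pics/c2.png",cv2.resize(a[140:225,250:320],None,fx=7,fy=7,interpolation=cv2.INTER_CUBIC))
E
```

```text
(no output)
```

View pics/c1.png

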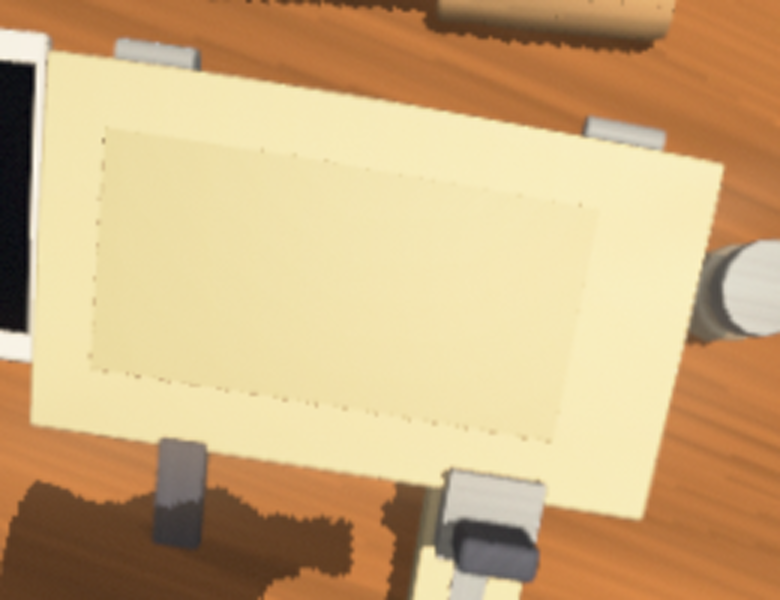

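View pics/c2.png

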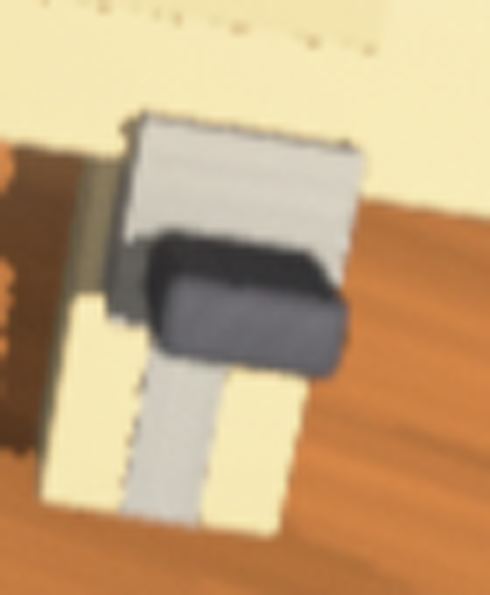

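```bash
python3 - <<'E'
from h import *
from scipy.optimize import least_squares
w=camera_model("wrist"); t,s=camera_model("top"),camera_model("scene")
import pickle; pickle.dump(w,open("w1.pkl","wb"))
o=lambda a,z,x,y:(np.array(a,float)+.5)/z-.5+[x,y]
pw=o([(50,50),(722,163),(641,521),(31,424)],3,120,0)
C=np.array([[.07,.13,.07],[.07,-.13,.07],[-.072,-.13,.07],[-.072,.13,.07]])
pt=o([(203,195),(613,95),(672,312),(255,418)],5.5,170,130)
ps=o([(512,110),(475,283),(327,258),(388,95)],3,150,150)
f=lambda p:(proj(w,T(p,C))-pw).ravel()
r=least_squares(f,[.55,.08,.2]); print("wrist",r.x,r.fun.round(1))
g=lambda p:np.r_[1.5*f(p),(proj(t,T(p,C))-pt).ravel(),.7*(proj(s,T(p,C))-ps).ravel()]
r2=least_squares(g,[.55,.08,.2]); print("all",r2.x)
p=r2.x
cs=lambda P:(np.array([[np.cos(p[2]),np.sin(p[2])],[-np.sin(p[2]),np.cos(p[2])]])@(P[:2]-p[:2])).round(4)
for nm,q,z in (("post",(249,326),.12),("lipL",(145,115),.08),("lipR",(362,152),.08)):
    P=ray(w,o([q],7,250,140)[0],z); print(nm,P.round(4),cs(P))
P=ray(w,o([((155+207)/2,545)],3,120,0)[0],.072);print("tip",P,cs(P))
print("win",ray(w,(461.5,213),.04), "jar",cs(ray(w,o([(768,288)],3,120,0)[0],.06)))
print("tongue",T(p,[[-.099,.065,.068]]))
E
```

```text
wrist [0.55588747 0.07261636 0.18368908] [-1.4 -0.7  1.8  0.2  0.8  0.3 -1.1  0.8]
all [0.55592287 0.07327494 0.18538895]
post [ 0.4832 -0.0054  0.12  ] [-0.086 -0.064]
lipL [0.5038 0.0171 0.08  ] [-0.0616 -0.0456]
lipR [ 0.5104 -0.0206  0.08  ] [-0.062  -0.0839]
tip [0.43448493 0.11322789 0.072     ] [-0.112   0.0617]
win [ 0.51701307 -0.28825034  0.04      ] jar [ 0.0294 -0.1623]
tongue [[0.4466379  0.11891258 0.068     ]]
```

The arm was still moving when that picture was taken, so the model and picture disagree. I'll settle the arm and look again.

```bash
python3 - <<'E'
from h import *
plan([.48,.015,.26],-1.37)
E
```

```text
shift mm [11.6 -1.   0.7] yaw 0.14 | t 1.8 eef [0.4752 0.0256 0.2607] head -1.23 tilt -1.0 grip 0.587 F [ 1.7 -4.8  0.8] j7 [-0.82  0.12  0.7   2.02 -0.08  1.04 -1.31]
```

{"method": "move_arm", "body": {
  "rows": [
    [[12,-1,0,0.14,50],[12,-1,0,0.14,50],[12,-1,0,0.14,50],[12,-1,0,0.14,50],[12,-1,0,0.14,50],[12,-1,0,0.14,50],[12,-1,0,0.14,50],[12,-1,0,0.14,50]]
  ]
}}

```text
t: 2.6
eef_pos: [0.4801, 0.0149, 0.2608]
orientation: [2.433, -1.986, 0.005]
wrist_force: [-0.3, 0.2, 0.4]
grip_width: 0.586
```

```bash
python3 - <<'E'
from h import *
plan([.48,.015,.26],-1.37)
w=camera_model("wrist"); import pickle; pickle.dump(w,open("w1.pkl","wb"))
a=camera("wrist")[:,:,::-1]
cv2.imwrite("pics/d_w.png",a)
cv2.imwrite("pics/d1.png",cv2.resize(a[0:200,110:370],None,fx=3,fy=3,interpolation=cv2.INTER_CUBIC))
b=a[120:240,360:510]; cv2.imwrite("pics/d2.png",cv2.resize(b,None,fx=5,fy=5,interpolation=cv2.INTER_CUBIC))
E
```

```text
shift mm [-0.1  0.1  0.7] yaw 0.001 | t 2.6 eef [0.4801 0.0149 0.2608] head -1.369 tilt -1.0 grip 0.586 F [-0.3  0.2  0.4] j7 [-0.81  0.13  0.72  2.01 -0.09  1.04 -1.42]
```

View pics/d1.png

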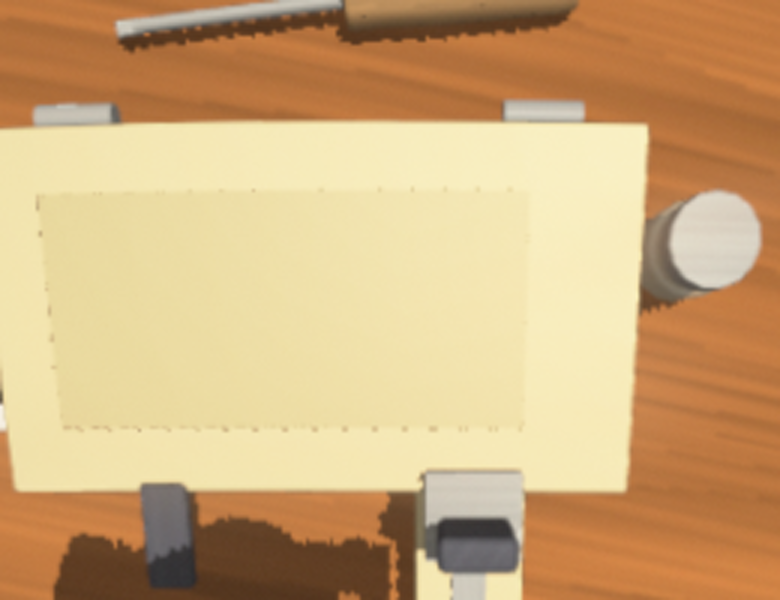

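View pics/d2.png

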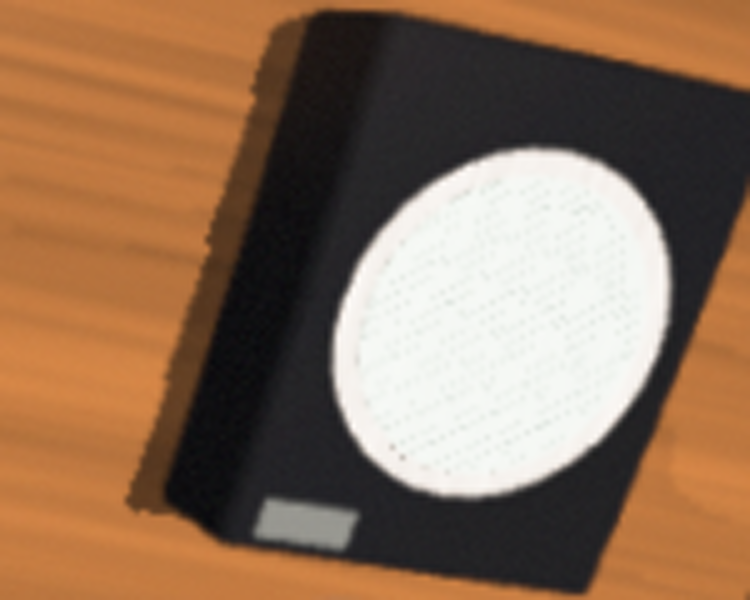

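```bash
python3 - <<'E'
from h import *
from scipy.optimize import least_squares
import pickle; w=pickle.load(open("w1.pkl","rb")); t,s=camera_model("top"),camera_model("scene")
o=lambda a,z,x,y:(np.array(a,float)+.5)/z-.5+[x,y]
pw=o([(648,124),(626,491),(15,490)],3,110,0)
C=np.array([[.07,.13,.07],[.07,-.13,.07],[-.072,-.13,.07],[-.072,.13,.07]])
pt=o([(203,195),(613,95),(672,312),(255,418)],5.5,170,130)
ps=o([(512,110),(475,283),(327,258),(388,95)],3,150,150)
f=lambda p:(proj(w,T(p,C[1:]))-pw).ravel()
r=least_squares(f,[.55,.08,.2]); print("wrist",r.x,r.fun.round(1))
g=lambda p:np.r_[1.5*f(p),(proj(t,T(p,C))-pt).ravel(),.7*(proj(s,T(p,C))-ps).ravel()]
r2=least_squares(g,[.55,.08,.2]); print("all",r2.x)
p=r2.x
cs=lambda P:(np.array([[np.cos(p[2]),np.sin(p[2])],[-np.sin(p[2]),np.cos(p[2])]])@(P[:2]-p[:2])).round(4)
for nm,q,z in (("post",(479,558),.12),("lipL",(422,471),.08),("lipR",(523,471),.08),("tip",(174,585),.072)):
    P=ray(w,o([q],3,110,0)[0],z); print(nm,P.round(4),cs(P))
print("win",ray(w,o([(502,322)],5,360,120)[0],.04), "jar",cs(ray(w,o([(714,240)],3,110,0)[0],.06)))
print("tongue",T(p,[[-.099,.065,.068]]),"case y heading-pi",p[2]-np.pi/2)
E
```

```text
wrist [0.55348762 0.08113649 0.19670699] [ 0.8 -1.   0.3  0.8 -1.3  0.7]
all [0.55372667 0.08120546 0.19706092]
post [ 4.808e-01 -2.000e-04  1.200e-01] [-0.0875 -0.0656]
lipL [0.5017 0.0256 0.08  ] [-0.0619 -0.0443]
lipR [ 0.5098 -0.0141  0.08  ] [-0.0617 -0.0849]
tip [0.4311 0.1207 0.072 ] [-0.1125  0.0628]
win [ 0.51944339 -0.28037634  0.04      ] jar [ 0.029 -0.161]
tongue [[0.44391647 0.12556445 0.068     ]] case y heading-pi -1.3737354086076219
```

```bash
python3 - <<'E'
from h import *
plan([.481,.0,.086],-1.374)
E
```

```text
shift mm [ 14.1   2.3 174.8] yaw 0.005 | t 2.65 eef [0.4802 0.0148 0.2608] head -1.369 tilt -1.0 grip 0.589 F [ 0.1 -0.1 -0.4] j7 [-0.81  0.13  0.72  2.01 -0.09  1.04 -1.42]
```

{"method": "move_arm", "body": {
  "rows": [
    [[14,2,30,0.005,50],[14,2,65,0.005,50],[14,2,100,0.005,50],[14,2,130,0.005,50],[14,2,150,0.005,50],[14,2,165,0.005,50],[14,2,175,0.005,50],[14,2,175,0.005,50]]
  ],
  "force": 50
}}

```text
t: 3.45
eef_pos: [0.4807, 0.0, 0.0849]
orientation: [2.426, -1.991, 0.004]
wrist_force: [0.5, -0.6, 0.0]
grip_width: 0.585
```

```bash
python3 - <<'E'
from h import *
plan([.481,.0,.086],-1.374)
cv2.imwrite("pics/e_w.png",camera("wrist")[:,:,::-1])
E
```

```text
shift mm [ 0.1 -0.3 -1.1] yaw -0.0 | t 3.45 eef [0.4807 0.     0.0849] head -1.374 tilt -1.0 grip 0.585 F [ 0.5 -0.6  0. ] j7 [-0.61  0.43  0.59  2.17 -0.39  0.65 -1.12]
```

View pics/e_w.png

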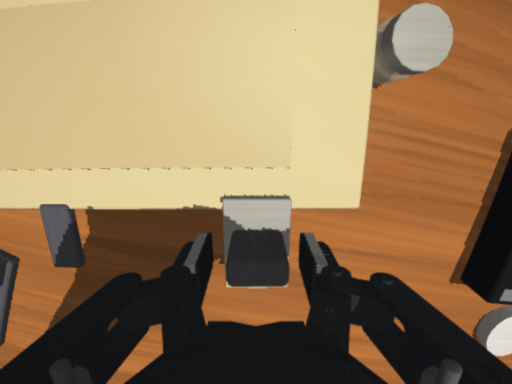

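The post (256,258) sits between the fingers. I'll close and pull.

{"method": "move_arm", "body": {
  "rows": [
    [[0,0,-2,0,20],[0,0,-2,0,20],[0,0,-2,0,20],[0,0,-2,0,20],[0,0,-2,0,20],[0,4,-2,0,20],[0,8,-2,0,20],[0,12,-2,0,20]]
  ],
  "force": 60
}}

```text
t: 4.3
eef_pos: [0.4714, -0.0025, 0.089]
orientation: [-2.428, 1.993, -0.01]
wrist_force: [4.2, -2.4, 7.1]
grip_width: 0.335
```

{"method": "move_arm", "body": {
  "rows": [
    [[0,4,0,0,20],[0,8,0,0,20],[0,12,0,0,20],[0,15,0,0,20],[0,17,0,0,20],[0,17,0,0,20],[0,17,0,0,20],[0,17,0,0,20]]
  ]
}}

```text
t: 5.1
eef_pos: [0.4563, -0.0055, 0.0891]
orientation: [-2.426, 1.991, -0.014]
wrist_force: [8.1, -0.8, -5.9]
grip_width: 0.339
```

```bash
python3 - <<'E'
from h import *
plan([.481,.0,.086],-1.374)
cv2.imwrite("pics/f_w.png",camera("wrist")[:,:,::-1])
E
```

```text
shift mm [ -0.6 -25.3   3.3] yaw -0.0 | t 5.1 eef [ 0.4563 -0.0055  0.0891] head -1.374 tilt -1.0 grip 0.339 F [ 8.1 -0.8 -5.9] j7 [-0.63  0.38  0.61  2.22 -0.37  0.62 -1.13]
```

View pics/f_w.png

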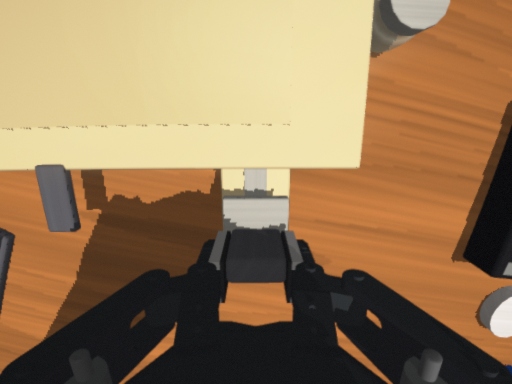

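The lip is clear of the flap. I'll pull a few mm more to reach the stop, then open.

{"method": "move_arm", "body": {
  "rows": [
    [[0,2,0,0,20],[0,3,0,0,20],[0,4,0,0,20],[0,5,0,0,20],[0,5,0,0,20],[0,5,0,0,55],[0,4,0,0,55],[0,4,0,0,55]]
  ]
}}

```text
t: 5.95
eef_pos: [0.4513, -0.0062, 0.0888]
orientation: [-2.427, 1.992, -0.012]
wrist_force: [-0.1, 0.2, -0.2]
grip_width: 0.644
```

```bash
python3 - <<'E'
from h import *
plan([.444,.1255,.06],-1.374)
cv2.imwrite("pics/g_w.png",camera("wrist")[:,:,::-1])
E
```

```text
shift mm [-130.8  -18.4   28.3] yaw -0.0 | t 5.95 eef [ 0.4513 -0.0062  0.0888] head -1.374 tilt -1.0 grip 0.644 F [-0.1  0.2 -0.2] j7 [-0.64  0.37  0.61  2.23 -0.36  0.62 -1.13]
```

View pics/g_w.png

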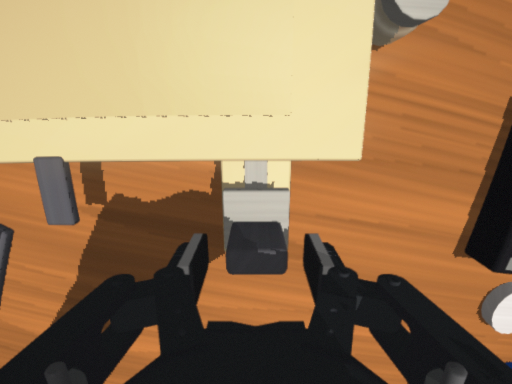

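{"method": "move_arm", "body": {
  "rows": [
    [[0,0,-30,0,50],[0,0,-60,0,50],[-20,-6,-65,0,50],[-50,-10,-65,0,50],[-80,-14,-65,0,50],[-110,-18,-65,0,50],[-130,-18,-60,0,50],[-131,-18,-50,0,50]]
  ],
  "force": 25
}}

```text
t: 6.8
eef_pos: [0.4427, 0.1288, 0.1384]
orientation: [-2.431, 1.985, -0.011]
wrist_force: [0.3, -0.0, -0.5]
grip_width: 0.581
```

```bash
python3 - <<'E'
from h import *
plan([.444,.1255,.052],-1.374)
a=camera("wrist"); plan([.444,.1255,.052],-1.374)
cv2.imwrite("pics/i_w.png",a[:,:,::-1])
E
```

```text
shift mm [ 3.2 -0.  86.4] yaw 0.004 | t 6.8 eef [0.4427 0.1288 0.1384] head -1.37 tilt -1.0 grip 0.581 F [ 0.3 -0.  -0.5] j7 [-0.97  0.29  0.65  2.18 -0.25  0.74 -1.53]
shift mm [ 1.3 -1.6 84.7] yaw 0.003 | t 6.85 eef [0.4417 0.1268 0.1367] head -1.371 tilt -1.0 grip 0.581 F [-0.3 -0.9 -1.4] j7 [-0.97  0.29  0.65  2.18 -0.25  0.74 -1.52]
```

View pics/i_w.png

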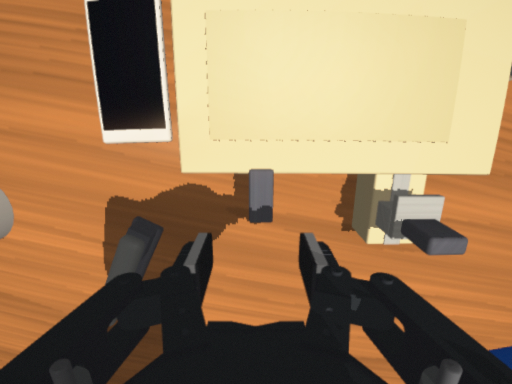

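```bash
python3 - <<'E'
from h import *
t=camera_model("top")
for q in ((207,233),(201,252),(197,270)): print(ray(t,q,.05))
E
```

```text
[0.37212429 0.22778759 0.05      ]
[0.31102231 0.24901031 0.05      ]
[0.25374838 0.26341352 0.05      ]
```

{"method": "move_arm", "body": {
  "rows": [
    [[1,-2,15,0,45],[1,-2,35,0,45],[1,-2,52,0,45],[1,-2,65,0,45],[1,-2,75,0,45],[1,-2,82,0,45],[1,-2,85,0,45],[1,-2,85,0,45]]
  ]
}}

```text
t: 7.65
eef_pos: [0.4444, 0.1258, 0.0517]
orientation: [-2.432, 1.989, -0.01]
wrist_force: [-0.3, -0.2, 0.2]
grip_width: 0.526
```

```bash
python3 - <<'E'
from h import *
plan([.444,.1255,.052],-1.374)
cv2.imwrite("pics/j_w.png",camera("wrist")[:,:,::-1])
E
```

```text
shift mm [ 0.2  0.4 -0.3] yaw 0.003 | t 7.65 eef [0.4444 0.1258 0.0517] head -1.371 tilt -1.0 grip 0.526 F [-0.3 -0.2  0.2] j7 [-0.84  0.46  0.52  2.22 -0.42  0.55 -1.37]
```

View pics/j_w.png

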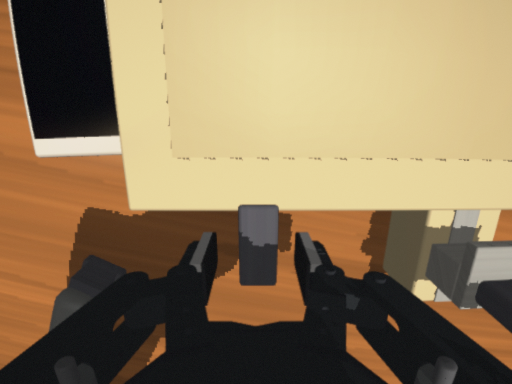

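{"method": "move_arm", "body": {
  "rows": [
    [[0,0,0,0,10],[0,0,0,0,10],[0,0,0,0,10],[0,0,0,0,10],[0,-0.5,-7,0,10],[0,-1,-14,0,10],[0,-3,-27,0,10],[0,-6,-40,0,10]]
  ],
  "force": 30
}}

```text
t: 8.5
eef_pos: [0.4506, 0.1259, 0.0922]
orientation: [2.43, -1.99, 0.013]
wrist_force: [3.9, -4.6, -6.2]
grip_width: 0.221
```

```bash
cat >> h.py <<'E'
def arc(ths,p=(.5537,.0812,.197),y=.065,off=(0,0,0)):
    s=state(); R=Ro.from_rotvec(s["orientation"]).as_matrix()
    for th in ths:
        a=th+.0237; X=T(p,[[.07-.16905*np.cos(a),y,.064+.16905*np.sin(a)-.0163]])[0]+np.array(off)
        print(th,(R.T@(X-s["eef_pos"])*1000).round(1))
E
python3 - <<'E'
from h import *
plan([.444,.1255,.052],-1.374)
arc(np.arange(.2,1.6,.1).round(2))
cv2.imwrite("pics/k_w.png",camera("wrist")[:,:,::-1])
E
```

```text
shift mm [-1.2  6.7 40.1] yaw 0.002 | t 8.5 eef [0.4506 0.1259 0.0922] head -1.372 tilt -1.0 grip 0.221 F [ 3.9 -4.6 -6.2] j7 [-0.89  0.39  0.59  2.19 -0.34  0.65 -1.44]
0.2 [-1.1  2.5  7. ]
0.3 [-1.  -2.2 -9.3]
0.4 [ -0.8  -8.4 -25. ]
0.5 [ -0.7 -16.2 -40. ]
0.6 [ -0.6 -25.4 -54.1]
0.7 [ -0.5 -36.1 -67.3]
0.8 [ -0.4 -47.9 -79.3]
0.9 [ -0.3 -60.9 -90.1]
1.0 [ -0.2 -75.  -99.5]
1.1 [  -0.2  -89.8 -107.5]
1.2 [-1.000e-01 -1.055e+02 -1.140e+02]
1.3 [  -0.  -121.6 -118.8]
1.4 [   0.  -138.2 -122.1]
1.5 [   0.  -155.1 -123.6]
```

View pics/k_w.png

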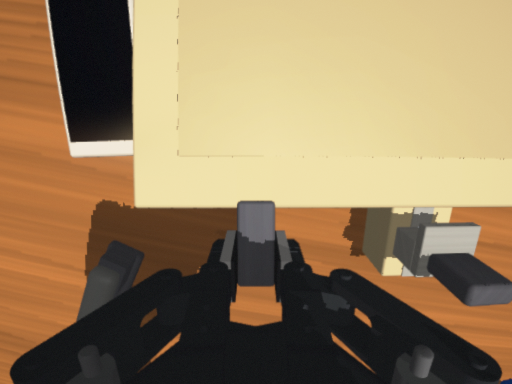

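{"method": "move_arm", "body": {
  "rows": [
    [[0,-3,-12,0,10],[0,-9,-26,0,10],[0,-16,-40,0,10],[0,-25,-54,0,10],[0,-36,-67,0,10],[0,-48,-79,0,10],[0,-61,-90,0,10],[0,-75,-100,0,10]]
  ]
}}

```text
t: 9.35
eef_pos: [0.5225, 0.1402, 0.1934]
orientation: [2.428, -1.988, 0.01]
wrist_force: [0.9, -2.9, -9.7]
grip_width: 0.228
```

```bash
python3 - <<'E'
from h import *
plan([.444,.1255,.052],-1.374)
arc(np.arange(.7,1.65,.1).round(2))
a=np.hstack([camera("wrist"),camera("scene")[100:300,150:406].repeat(2,0)[:384].repeat(1,1)])[:,:,::-1]
cv2.imwrite("pics/l_w.png",a)
E
```

```text
shift mm [ -2.   80.  141.3] yaw 0.002 | t 9.35 eef [0.5225 0.1402 0.1934] head -1.372 tilt -1.0 grip 0.228 F [ 0.9 -2.9 -9.7] j7 [-0.91  0.35  0.67  1.95 -0.26  0.93 -1.5 ]
0.7 [-1.3 37.6 33.7]
0.8 [-1.2 25.8 21.7]
0.9 [-1.1 12.8 10.8]
1.0 [-1.  -1.1  1.4]
1.1 [ -1.  -16.   -6.7]
1.2 [ -0.9 -31.6 -13.2]
1.3 [ -0.8 -47.8 -18.1]
1.4 [ -0.8 -64.3 -21.4]
1.5 [ -0.8 -81.2 -23. ]
1.6 [ -0.7 -98.1 -22.9]
```

View pics/l_w.png

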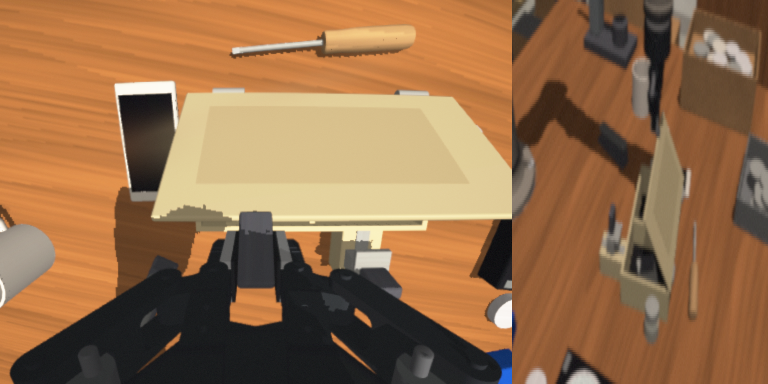

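The flap is at about 1.0 rad and still held. I'll continue the arc.

{"method": "move_arm", "body": {
  "rows": [
    [[-1,-14,-7,0,10],[-1,-30,-13,0,10],[-1,-46,-18,0,10],[-1,-62,-22,0,10],[-1,-78,-23,0,10],[-1,-90,-23,0,10],[-1,-92,-23,0,10],[-1,-92,-23,0,10]]
  ]
}}

```text
t: 10.25
eef_pos: [0.6146, 0.1587, 0.2182]
orientation: [2.429, -1.992, 0.015]
wrist_force: [0.6, -5.3, 2.2]
grip_width: 0.228
```

```bash
python3 - <<'E'
from h import *
plan([.444,.1255,.052],-1.374)
arc([1.4,1.5,1.6])
w=camera("wrist"); s=camera("scene")
a=np.hstack([w[:, :],cv2.resize(s[130:290,170:280],(264,384))])[:,:,::-1]
cv2.imwrite("pics/m_w.png",a)
E
```

```text
shift mm [ -2.1 174.8 165.2] yaw 0.0 | t 10.25 eef [0.6146 0.1587 0.2182] head -1.374 tilt -1.0 grip 0.228 F [ 0.6 -5.3  2.2] j7 [-0.82  0.48  0.65  1.71 -0.32  1.05 -1.45]
1.4 [-0.9 29.7  3.1]
1.5 [-0.9 12.9  1.6]
1.6 [-0.9 -4.   1.7]
```

View pics/m_w.png

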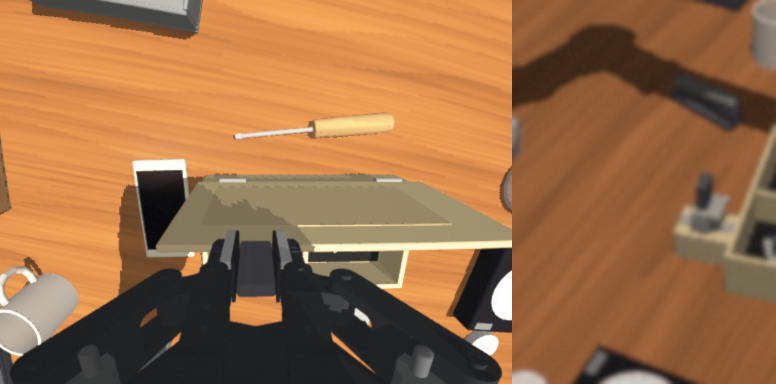

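The flap is upright. I'll release, rise clear and look into the case.

{"method": "move_arm", "body": {
  "rows": [
    [[0,0,0,0,45],[0,0,0,0,45],[0,0,0,0,45],[0,0,-25,0,45],[0,0,-60,0,45],[0,25,-85,0,45],[10,60,-90,0,45],[20,100,-90,0,45]]
  ]
}}

```text
t: 11.15
eef_pos: [0.5198, 0.1207, 0.3088]
orientation: [-2.429, 1.989, -0.018]
wrist_force: [-0.4, -0.9, 0.6]
grip_width: 0.527
```

{"method": "move_arm", "body": {
  "rows": [
    [[10,20,0,0,40],[20,40,0,0,40],[30,50,0,0,40],[35,50,0,0,40],[35,50,0,0,40],[35,50,0,0,40],[35,50,0,0,40],[35,50,0,0,40]]
  ]
}}

```text
t: 11.95
eef_pos: [0.478, 0.077, 0.3084]
orientation: [-2.43, 1.989, -0.019]
wrist_force: [0.7, 0.2, -0.2]
grip_width: 0.468
```

```bash
python3 - <<'E'
from h import *
import pickle
plan([.444,.1255,.052],-1.374)
pickle.dump(camera_model("wrist"),open("w2.pkl","wb"))
cv2.imwrite("pics/n_w.png",camera("wrist")[:,:,::-1])
cv2.imwrite("pics/n_t.png",camera("top")[:,:,::-1])
E
```

```text
shift mm [-56.3  26.  255.8] yaw 0.002 | t 11.95 eef [0.478  0.077  0.3084] head -1.372 tilt -0.9999 grip 0.468 F [ 0.7  0.2 -0.2] j7 [-0.98  0.07  0.74  1.94 -0.04  1.14 -1.6 ]
```

View pics/n_w.png

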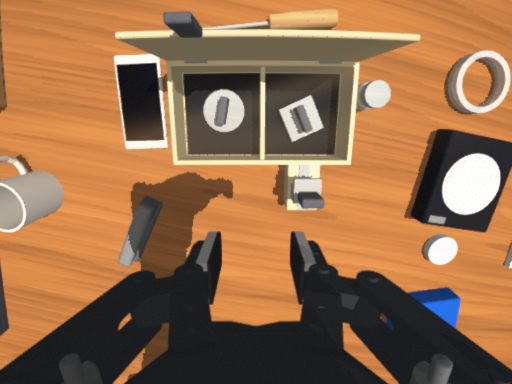

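View pics/n_t.png

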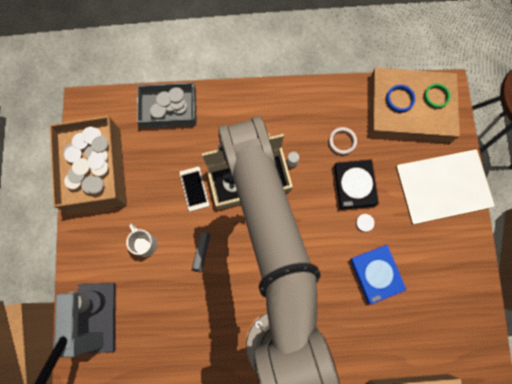

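There are two inserts: a round foot at (224,110) in the left compartment, and a square foot at (301,117) in the right. The round one is the target, so I'll confirm it on an enlarged crop.

```bash
python3 - <<'E'
from h import *
a=cv2.imread("pics/n_w.png")
cv2.imwrite("pics/n1.png",cv2.resize(a[60:165,165:365],None,fx=4,fy=4,interpolation=cv2.INTER_CUBIC))
E
```

```text
(no output)
```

View pics/n1.png

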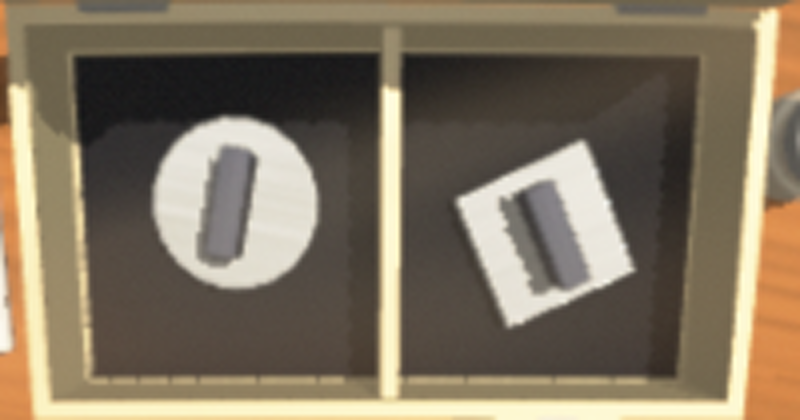

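```bash
python3 - <<'E'
from h import *
import pickle; w=pickle.load(open("w2.pkl","rb"))
o=lambda q:(np.array(q,float)+.5)/4-.5+[165,60]
p=(.5537,.0812,.197)
cs=lambda P:(np.array([[np.cos(p[2]),np.sin(p[2])],[-np.sin(p[2]),np.cos(p[2])]])@(P[:2]-p[:2])).round(4)
for n,q,z in (("disc",(235,203),.02),("barA",(240,150),.047),("barB",(227,258),.047)):
    P=ray(w,o(q),z); print(n,P.round(4),cs(P))
A,B=ray(w,o((240,150)),.047),ray(w,o((227,258)),.047)
print("mid",(A+B)/2,"len",np.linalg.norm(A-B),"dir",np.arctan2(*(A-B)[[1,0]]))
for q in [(-.064,.123),(.064,.123),(.064,.003),(-.064,.003)]: print((proj(w,T(p,[[*q,.006]]))-[165,60])*4)
E
```

```text
disc [0.5478 0.1399 0.02  ] [0.0057 0.0587]
barA [0.5662 0.1382 0.047 ] [0.0234 0.0535]
barB [0.5281 0.1365 0.047 ] [-0.0143  0.0592]
mid [0.54713936 0.13736335 0.047     ] len 0.03807657078146909 dir 0.04590526261281773
[[ 87.13601917 377.80885641]]
[[67.28689611 47.62172971]]
[[378.02797085  46.16143723]]
[[376.36669063 377.34533671]]
```

```bash
python3 - <<'E'
from h import *
s=state(); R=Ro.from_rotvec(s["orientation"]).as_matrix(); w=camera_model("wrist")
print("cam in tool",R.T@(-w["R"].T@w["t"]-s["eef_pos"]))
plan([.5475,.1387,.16],-1.525)
E
```

```text
cam in tool [-0.00056488 -0.07195874 -0.14137844]
shift mm [-48.1 -79.2 148.8] yaw 0.153 | t 12.05 eef [0.4778 0.0768 0.3084] head -1.372 tilt -0.9999 grip 0.471 F [ 0.6  0.3 -0.3] j7 [-0.98  0.07  0.74  1.94 -0.04  1.14 -1.6 ]
```

The wrist camera sits 72 mm towards the hinge side and could meet the upright flap. I'll use the equivalent half-turned grasp, so the camera faces away from the flap.

{"method": "move_arm", "body": {
  "rows": [
    [[0,0,0,-0.15,40],[0,0,0,-0.3,40],[0,0,0,-0.45,40],[0,0,0,-0.6,40],[0,0,0,-0.75,40],[0,0,0,-0.9,40],[0,0,0,-1.05,40],[0,0,0,-1.2,40]]
  ],
  "force": 60
}}

```text
t: 12.85
eef_pos: [0.4779, 0.0769, 0.3084]
orientation: [3.125, -0.26, 0.017]
wrist_force: [0.4, 0.0, -0.2]
grip_width: 0.468
```

{"method": "move_arm", "body": {
  "rows": [
    [[0,0,0,-0.15,40],[0,0,0,-0.3,40],[0,0,0,-0.45,40],[0,0,0,-0.6,40],[0,0,0,-0.75,40],[0,0,0,-0.9,40],[0,0,0,-1.05,40],[0,0,0,-1.2,40]]
  ]
}}

```text
t: 13.65
eef_pos: [0.4779, 0.0771, 0.3083]
orientation: [2.722, 1.547, 0.009]
wrist_force: [0.2, 0.8, 0.3]
grip_width: 0.464
```

```bash
python3 - <<'E'
from h import *
plan([.5475,.1387,.22],1.617)
E
```

```text
shift mm [88.6 27.2 88.6] yaw -0.583 | t 13.65 eef [0.4779 0.0771 0.3083] head 1.034 tilt -0.9999 grip 0.464 F [0.2 0.8 0.3] j7 [-0.85  0.07  0.6   1.94 -0.03  1.14  0.79]
```

{"method": "move_arm", "body": {
  "rows": [
    [[20,6,10,-0.15,40],[40,12,30,-0.3,40],[60,18,50,-0.45,40],[80,24,70,-0.58,40],[88,27,85,-0.583,40],[89,27,89,-0.583,40],[89,27,89,-0.583,40],[89,27,89,-0.583,40]]
  ]
}}

```text
t: 14.45
eef_pos: [0.5476, 0.1387, 0.2204]
orientation: [2.163, 2.262, 0.005]
wrist_force: [-0.1, -0.2, -0.4]
grip_width: 0.465
```

```bash
python3 - <<'E'
from h import *
import pickle
plan([.5475,.1387,.10],1.617)
pickle.dump(camera_model("wrist"),open("w3.pkl","wb"))
cv2.imwrite("pics/p_w.png",camera("wrist")[:,:,::-1])
E
```

```text
shift mm [  0.8  -1.4 120.3] yaw -0.001 | t 14.45 eef [0.5476 0.1387 0.2204] head 1.616 tilt -0.9999 grip 0.465 F [-0.1 -0.2 -0.4] j7 [-0.77  0.33  0.5   1.87 -0.17  0.98  1.43]
```

View pics/p_w.png

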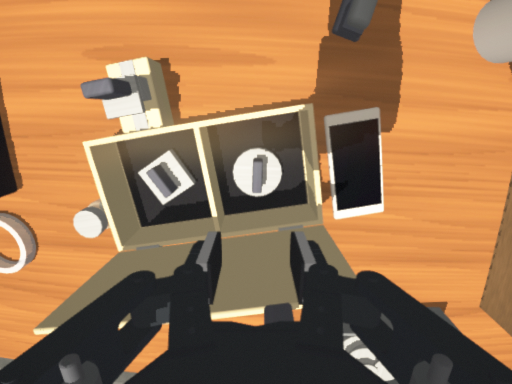

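```bash
python3 - <<'E'
from h import *
a=cv2.imread("pics/p_w.png")
cv2.imwrite("pics/p1.png",cv2.resize(a[135:210,215:300],None,fx=8,fy=8,interpolation=cv2.INTER_CUBIC))
E
```

```text
(no output)
```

View pics/p1.png

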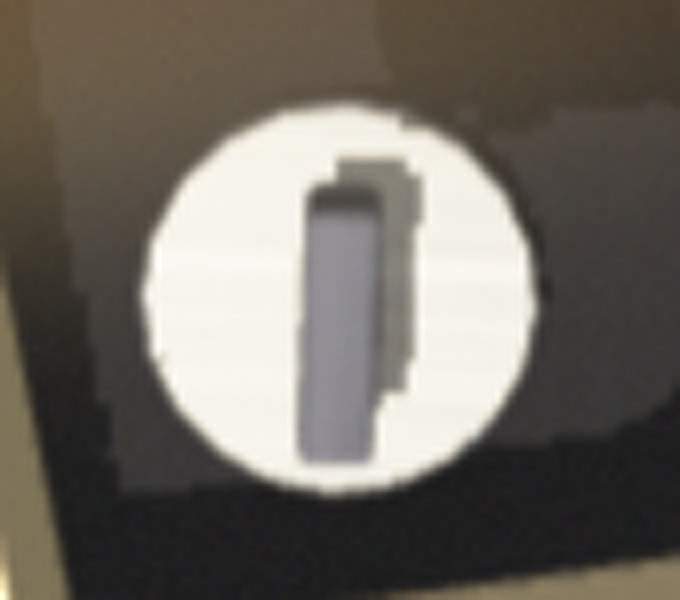

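```bash
python3 - <<'E'
from h import *
import pickle; w=pickle.load(open("w3.pkl","rb"))
o=lambda q:(np.array(q,float)+.5)/8-.5+[215,135]
A=ray(w,o((335,462)),.047);B=ray(w,o((342,210)),.047)
print("disc",ray(w,o((341,298)),.02),"mid",(A+B)/2,np.linalg.norm(A-B),"dir",np.arctan2(*(A-B)[[1,0]]))
plan([.5475,.139,.025],1.60)
E
```

```text
disc [0.54604906 0.14015194 0.02      ] mid [0.54629436 0.13976386 0.047     ] 0.038870257696384705 dir 0.01941448387116412
shift mm [  1.5  -2.3 195.6] yaw 0.016 | t 14.5 eef [0.5477 0.1387 0.2206] head 1.616 tilt -0.9999 grip 0.471 F [-0.8 -0.5 -0.1] j7 [-0.77  0.33  0.5   1.87 -0.18  0.98  1.43]
```

{"method": "move_arm", "body": {
  "rows": [
    [[1,-1,30,0.016,40],[1,-1,60,0.016,40],[1,-2,90,0.016,40],[2,-2,115,0.016,40],[2,-3,135,0.016,40],[2,-3,145,0.016,40],[2,-3,150,0.016,40],[2,-3,150,0.016,40]]
  ]
}}

```text
t: 15.3
eef_pos: [0.5467, 0.1398, 0.071]
orientation: [2.181, 2.245, 0.007]
wrist_force: [0.7, 0.5, 0.1]
grip_width: 0.471
```

```bash
python3 - <<'E'
from h import *
plan([.5465,.1396,.025],1.60)
cv2.imwrite("pics/q_w.png",camera("wrist")[:,:,::-1])
E
```

```text
shift mm [ 0.1 -0.7 46. ] yaw -0.0 | t 15.3 eef [0.5467 0.1398 0.071 ] head 1.6 tilt -0.9999 grip 0.471 F [0.7 0.5 0.1] j7 [-0.68  0.53  0.41  1.98 -0.31  0.68  1.52]
```

View pics/q_w.png

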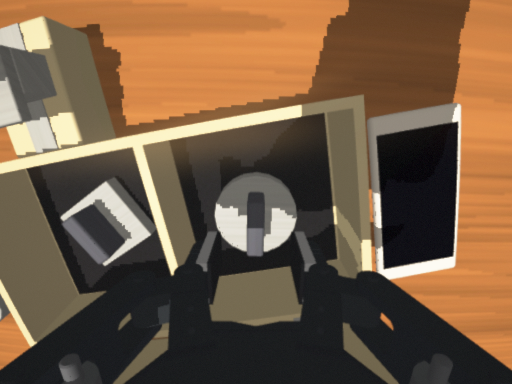

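The bar (256,222) is centred between the fingers. I'll descend and close.

{"method": "move_arm", "body": {
  "rows": [
    [[0,-1,15,0,40],[0,-1,30,0,40],[0,-1,40,0,40],[0,-1,45,0,40],[0,-1,45,0,40],[0,-1,45,0,5],[0,-1,45,0,5],[0,-1,45,0,5]]
  ],
  "force": 60
}}

```text
t: 16.15
eef_pos: [0.547, 0.1396, 0.027]
orientation: [2.18, 2.244, 0.009]
wrist_force: [0.7, 0.3, 2.0]
grip_width: 0.125
```

{"method": "move_arm", "body": {
  "rows": [
    [[0,0,0,0,5],[0,0,0,0,5],[0,0,0,0,5],[0,0,-3,0,5],[0,0,-8,0,5],[0,0,-15,0,5],[0,0,-20,0,5],[0,0,-20,0,5]]
  ]
}}

```text
t: 16.95
eef_pos: [0.5474, 0.1399, 0.0481]
orientation: [2.18, 2.243, 0.012]
wrist_force: [0.0, 0.7, -2.4]
grip_width: 0.126
```

```bash
python3 - <<'E'
from h import *
plan([.5465,.1396,.17],1.60)
cv2.imwrite("pics/r_w.png",camera("wrist")[:,:,::-1])
E
```

```text
shift mm [  -0.8    0.9 -121.9] yaw -0.001 | t 16.95 eef [0.5474 0.1399 0.0481] head 1.599 tilt -0.9999 grip 0.126 F [ 0.   0.7 -2.4] j7 [-0.67  0.56  0.39  1.99 -0.33  0.64  1.54]
```

View pics/r_w.png

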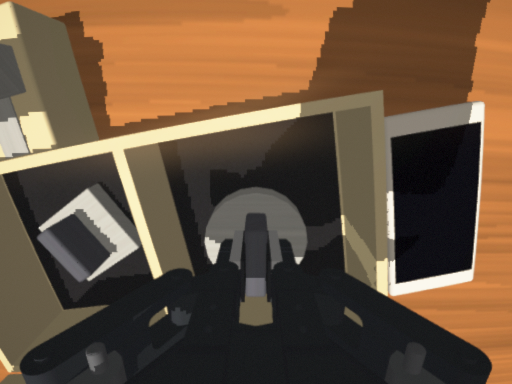

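It is held (10.8 mm opening, about 2.4 N of extra load). I'll lift straight up.

{"method": "move_arm", "body": {
  "rows": [
    [[0,0,-10,0,5],[0,0,-28,0,5],[0,0,-48,0,5],[0,0,-70,0,5],[0,0,-92,0,5],[0,0,-115,0,5],[0,1,-135,0,5],[0,1,-145,0,5]]
  ]
}}

```text
t: 17.8
eef_pos: [0.5468, 0.1406, 0.1948]
orientation: [2.18, 2.242, 0.015]
wrist_force: [-0.4, 0.8, -2.6]
grip_width: 0.123
```

```bash
python3 - <<'E'
from h import *
plan([.519,-.281,.19],None)
w=camera("wrist");s=camera("scene")
cv2.imwrite("pics/s_w.png",np.hstack([w,cv2.resize(s[110:270,170:290],(288,384))])[:,:,::-1])
E
```

```text
shift mm [-420.6  -39.9    5.6] yaw 0 | t 17.8 eef [0.5468 0.1406 0.1948] head 1.599 tilt -0.9998 grip 0.123 F [-0.4  0.8 -2.6] j7 [-0.77  0.35  0.5   1.9  -0.2   0.92  1.43]
```

View pics/s_w.png

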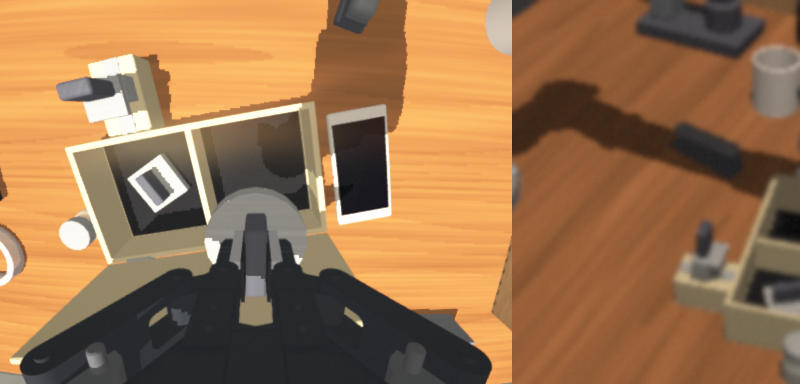

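{"method": "move_arm", "body": {
  "rows": [
    [[-6,-1,-4,0,5],[-20,-2,-5,0,5],[-42,-4,-5,0,5],[-68,-6,-5,0,5],[-96,-9,-5,0,5],[-124,-12,-5,0,5],[-152,-14,-5,0,5],[-180,-17,-5,0,5]]
  ]
}}

```text
t: 18.7
eef_pos: [0.5337, -0.0423, 0.1987]
orientation: [2.181, 2.242, 0.013]
wrist_force: [0.3, 0.5, -2.3]
grip_width: 0.125
```

{"method": "move_arm", "body": {
  "rows": [
    [[-28,-3,0,0,5],[-56,-5,0,0,5],[-84,-8,0,0,5],[-112,-10,0,0,5],[-140,-13,0,0,5],[-165,-15,0,0,5],[-182,-17,0,0,5],[-190,-18,0,0,5]]
  ]
}}

```text
t: 19.5
eef_pos: [0.5189, -0.2359, 0.1986]
orientation: [2.186, 2.238, 0.01]
wrist_force: [-0.4, -0.8, -1.9]
grip_width: 0.123
```

```bash
python3 - <<'E'
from h import *
plan([.519,-.281,.161],None)
E
```

```text
shift mm [-44.9  -1.5  37.8] yaw 0 | t 19.5 eef [ 0.5189 -0.2359  0.1986] head 1.594 tilt -0.9999 grip 0.123 F [-0.4 -0.8 -1.9] j7 [-0.16  0.38  0.61  1.89 -0.26  0.94  2.16]
```

{"method": "move_arm", "body": {
  "rows": [
    [[-15,0,5,0,5],[-28,-1,12,0,5],[-37,-1,20,0,5],[-43,-1,28,0,5],[-45,-1,34,0,5],[-45,-1,38,0,5],[-45,-1,38,0,5],[-45,-1,38,0,5]]
  ]
}}

```text
t: 20.3
eef_pos: [0.5198, -0.2805, 0.1609]
orientation: [2.185, 2.239, 0.01]
wrist_force: [0.4, -0.4, -2.9]
grip_width: 0.127
```

```bash
python3 - <<'E'
from h import *
plan([.519,-.281,.161],None)
print(proj(camera_model("wrist"),[[.519,-.281,.04],[.519,-.281,.14],[.519,-.281,.154]]))
w=camera("wrist");s=camera("scene");t=camera("top")
cv2.imwrite("pics/t_w.png",np.hstack([w,cv2.resize(s[150:342,160:304],(288,384))])[:,:,::-1])
cv2.imwrite("pics/t_t.png",cv2.resize(t[110:250,180:420],None,fx=3.3,fy=3.3,interpolation=cv2.INTER_CUBIC)[:,:,::-1])
E
```

```text
shift mm [-0.5 -0.8 -0.1] yaw 0 | t 20.3 eef [ 0.5198 -0.2805  0.1609] head 1.595 tilt -0.9999 grip 0.127 F [ 0.4 -0.4 -2.9] j7 [-0.05  0.46  0.58  1.87 -0.32  0.89  2.28]
[[255.05109352 188.98230542]
 [254.2574376  231.41631062]
 [254.07318774 241.27811087]]
```

View pics/t_w.png

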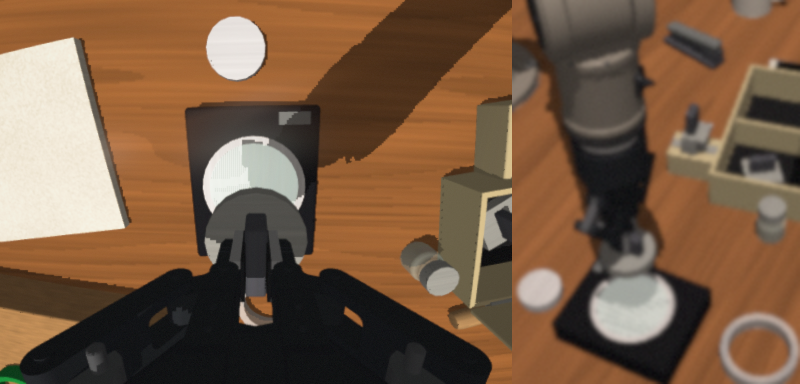

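View pics/t_t.png

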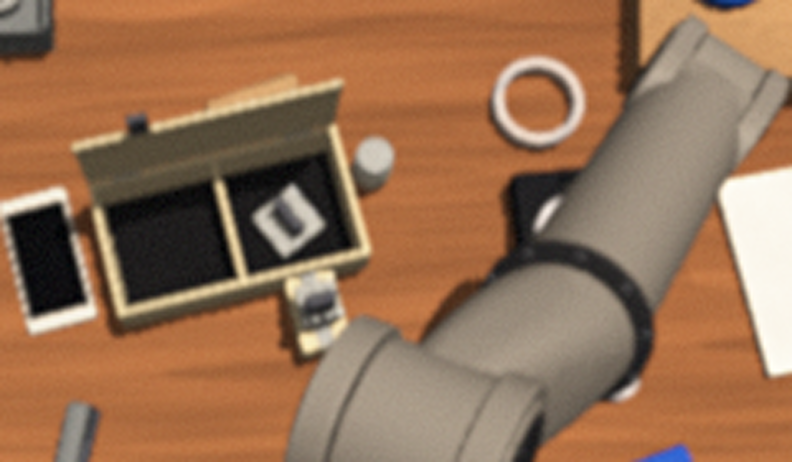

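```bash
python3 - <<'E'
from h import *
w=camera_model("wrist");a=cv2.imread("pics/t_w.png")[:,:512].copy()
s=camera_model("scene"); b=cv2.cvtColor(camera("scene"),cv2.COLOR_RGB2BGR)
an=np.linspace(0,2*np.pi,60)
e=state()["eef_pos"]
C=np.c_[e[0]+.032*np.cos(an),e[1]+.032*np.sin(an),0*an+e[2]-.007]
D=C-[0,0,.014]
for m,i in((w,a),(s,b)):
    for c,col in((C,(0,0,255)),(D,(0,255,0))):
        cv2.polylines(i,[(proj(m,c)*16).astype(np.int32)],True,col,1,shift=4)
cv2.imwrite("pics/u.png",np.hstack([cv2.resize(a[150:290,180:330],(412,384),interpolation=cv2.INTER_CUBIC),cv2.resize(b[230:320,180:270],(384,384),interpolation=cv2.INTER_CUBIC)]))
plan([.519,-.281,.161])
E
```

```text
shift mm [-0.1 -0.8  0.2] yaw 0 | t 20.5 eef [ 0.5198 -0.2809  0.1612] head 1.594 tilt -0.9999 grip 0.124 F [-0.   0.2 -2.7] j7 [-0.05  0.46  0.58  1.87 -0.32  0.89  2.28]
```

View pics/u.png

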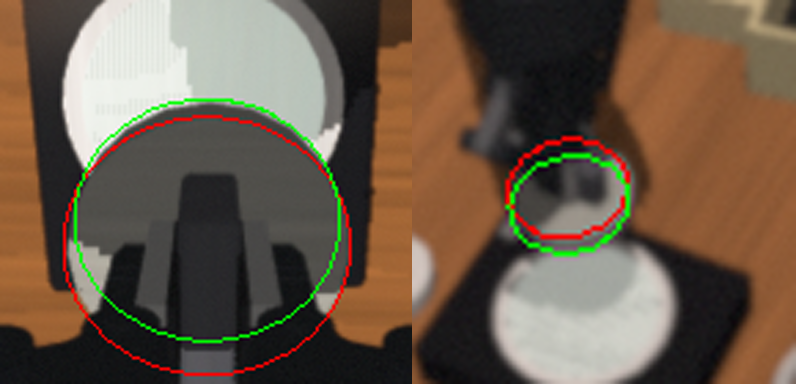

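The outlines I predicted for a level insert match both views, so I'm handing in.

```bash
python3 - <<'E'
from h import *
s=state(); print(s["t"],abs(s["joint_vel"]).max()); print(hand_in())
E
```

```text
20.5 0.0029408382080422925
the job is handed in; nothing more can be done
None
```

I slid the clamp jaw back about 29 mm, close to its 30 mm stop, and lifted the flap by its tongue to about 1.57 rad. I then drew the round insert out by its grip bar. I handed in at 20.5 s, with the insert still held over the black reader's window.

Last checks:
- **Hold:** the gripper was 10.8 mm open on the bar, with about 2.7 N hanging from it and the arm still.
- **Position:** the tool was about 1 mm from the window centre I measured. The underside was at about 0.14 m, roughly 10 cm above the glass.
- **Level:** the outline predicted for a level insert matched both the wrist and scene pictures.
- **Bench:** the top view showed the flap upright and the jaw back. The square insert was in its compartment. No bystander in view looked moved; the mug and stapler were largely outside that last view, and I did not measure any of them again.

One early wrist picture, taken while the arm was still moving, put the case about 8 mm off. I discarded it and measured again once the arm had settled. No other checks failed or disagreed, but the jaw and flap values are estimates from the arm's motion and the pictures.

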